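# Set out the packing bench for the next parcel

### The job

Set the packing bench ready: put the flat carton on the middle of the scale's steel platform and the small carton on top of the middle of the flat carton, both with their long sides along the platform's long side; stand the hand stamp on the middle of the ink pad, long side along long side; and lay the tape roll flat on the bench straight out from the middle of the tape dispenser's left side (left when facing its cutter end from the robot's side), with a gap of about 27 mm, two fingers' width, between roll and dispenser. Leave the pen cup, stapler and sponge pot where they are.

Things in the scene. Friction and masses are not known exactly. Their poses are not given: they have to be found in the camera images.
- flat_carton: the larger, flat cardboard carton with a pale paper-tape seam along its length, loose, about 0.2 kg: 56 mm (own x) by 96 mm (own y, long) by 36 mm high; origin at the centre of its underside, z up
- small_carton: the small cardboard carton with a pale seam along its length, loose, about 0.1 kg: 40 mm (own x) by 58 mm (own y, long) by 30 mm high; origin at the centre of its underside, z up
- tape_roll: a roll of plain pale-brown paper tape lying flat (hole upward), loose, about 0.12 kg: 60 mm outside diameter, 28 mm hole, 36 mm high; origin at the centre of its underside, z up
- stamp: a hand stamp standing on its stamping face, loose, about 0.09 kg: wooden foot 32 mm (own x) by 52 mm (own y, long), up to 18 mm high; a thin stem of 14 mm diameter; on top a black bar handle 18 mm (own x) by 42 mm (own y), from 46 to 68 mm above the stamping face; origin at the centre of the stamping face, z up
- scale: a low grey parcel scale, fixed: steel platform 120 mm (own x) by 150 mm (own y, long), its top 30 mm above the bench; a lower grey display strip (20 mm high) adjoins its left (+y) side from 75 to 109 mm off the platform's middle; origin on the bench under the platform's middle, z up
- ink_pad: a flat ink pad, fixed: dark metal tray 70 mm (own x) by 104 mm (own y, long) with a slightly raised felt 58 by 92 mm in its middle, felt top 12 mm above the bench; origin on the bench under its middle, z up
- dispenser: a blue desk tape dispenser, fixed: 140 mm long (own x; its cutter end at -x, turned roughly to the robot), 56 mm wide (own y, +y is its left side as the robot sees it), 74 mm high with its own roll mounted upright in it; origin on the bench under the middle of its 140 by 56 mm footprint, z up
- pen_cup: bystander, loose: dark metal cup, 68 mm diameter, 85 mm high, with three pens standing out of it to about 130 mm; origin at the centre of its underside
- stapler: bystander, loose: a stapler 36 mm (own x) by 130 mm (own y) by 40 mm high; origin at the centre of its underside
- sponge_pot: bystander, loose: a white ceramic pot with a yellow sponge, 60 mm diameter, 30 mm high; origin at the centre of its underside
Mind the look-alikes: they are no part of the job. There is more than one size of the ink_pad; the one meant has the size given above.

How it is judged:
By the outcome, as a careful person would: the job done as asked, in the order asked, and still so for the second after the job is handed in, with the robot touching nothing.
It also fails if it takes over 120 s, if anything falls off the work surface, if the arm or the gripper's body presses on something with over 40 N, if the wrist force passes 120 N, or if a joint passes its speed limit or range.

### The arm

A 6-joint arm with a two-finger parallel gripper is mounted at the origin on the work surface. World frame = base frame: x ahead of the robot, y to its left, z up, the work surface at z = 0. Lengths are in mm, angles in rad, forces in N, time in s.
With the tool pointing down it reaches from about 325 to 775 mm from the base axis. Payload 5.5 kg.
Tool frame: the origin (TCP) lies between the finger pads; the fingertips stand 19 mm ahead of it and the grasp point (between the pads) is the TCP (nose_length is the distance from the TCP to the fingertips, in mm); z points along the fingers, x is the direction in which the jaws open and shut, and the axes are right-handed (so a half turn about z gives the same grasp; the last joint's range is limited). The gripper opens to 88 mm and grips with 3 to 60 N. Pads are 20 mm wide; open, the fingers measure 115 mm over their backs; the gripper's body (75 mm by 178 mm) begins 61 mm behind the grasp point.
Start: joints at [1.196, 0.091, 1.231, -0, 1.82, -0.057], TCP at [187.491, 569.968, 241.631] pointing down, gripper open.
Joint ranges: [-2.87, 2.87], [-0.86, 2.18], [0.17, 2.46], [-1.51, 4.65], [0.06, 2.69], [-2.65, 2.65]. Speed limits (rad/s): [2.57, 2.57, 3.01, 3.14, 3.14, 3.14].

### API

Orientations are given as a rotation vector (axis times angle).
In Python, from workcell import move_to, move_linear, movej, command_gripper, pause, inverse_kinematics, grab_frame, IKError, job_done, silhouettes, tip_of, current_time_s, current_q, current_joint_velocities, current_tau, current_tool_pos, current_tool_rot, current_wrist_force, current_moment, current_grip_width, nose_length gives the robot as it stands. Calls block until the motion is done:
- move_to(position, orientation): joint-space move of the TCP to a pose.
- move_linear(position, max_speed=150, rotation=None, threshold=None): straight line of the TCP; rotation=None keeps the orientation; max_speed is the mean speed in mm/s. With threshold (N) it stops when the force on the tool has changed by that much, and returns True; else False.
- movej(angles): joint-space move.
- command_gripper(opening, squeeze=None): opening from 0.0 (shut) to 1.0 (fully open); squeeze is the grip in N (None keeps the last); returns when the fingers have stopped.
- pause(seconds).
- inverse_kinematics(position, orientation): joint angles nearest the present ones, or None.
- grab_frame(name): name is "scene" or "top" or "wrist"; returns a dict with "frame" (420x560x3 uint8, red, green, blue), "range_z" (420x560 float32, mm along the optical axis (not along the pixel's ray), 0 where there is no reading), "intrinsics" (3x3 intrinsics, pixels), "origin" and "attitude" of the camera in the world. Camera axes: x right, y up, looking along -z (the intrinsics and any distortion apply to the point x, -y, -z); pixel columns grow to the right and rows downward; lengths in mm; the calibration is good to about 2 mm. A picture is of the moment at which its call begins.
A pose or a line that the arm cannot do raises IKError and nothing moves.
- job_done(): hands the job in, once; it reports no verdict.
Trained networks look in the newest picture that a camera, given by its name, has taken for a name from the list of things; names that differ only in an ending like _2 or _b are one class to them, and where a whole thing is asked for, a point or a joint stands for the part that bears it (a point fixed in the world has none). Each returns a list of dicts, best first, with "conf" (0 to 1); they miss things now and then, are a little off and sometimes report something else, mostly with a low value. They report only what shows in the picture. A call takes as long as a camera call. They do not tell look-alikes from the thing itself.
- silhouettes(camera, target): "pixels" (420x560 bool, what is visible of it) and "extent" ([left, top, right, bottom] in pixels, round what is visible of it).
- tip_of(camera, target): "position" ([column, row] in pixels: a listed point, or the origin of a listed thing).
Readings, each from a call of its own:
- current_time_s(): time.
- current_q(): joint angles.
- current_joint_velocities(): joint speeds.
- current_tau(): joint torques, N m.
- current_tool_pos(): TCP position.
- current_tool_rot(): TCP orientation.
- current_wrist_force(): force on the tool from outside, world axes, zero at the start.
- current_moment(): the same for the moment, N m.
- current_grip_width(): opening from 0.0 (shut) to 1.0 (fully open).
Only numpy, scipy, OpenCV 4.12 (cv2) and the standard library are available. Lean on these libraries where they do the work, as an engineer would, in place of code of your own. Each camera call takes 0.05 s, during which the arm holds its last target. There are 200 camera calls.

## Working session

There is one attempt and no reset: what is moved stays moved. The work goes in short steps, each a Python script; the robot and the scene stay as the last script left them, time stands still between calls to the robot, and variables do not carry over. Pictures are saved under pics/ and viewed, about 12 in all and at most 16, crops included, and the job is handed in when it is done.

```bash
mkdir -p pics; ls; cat > h.py <<'E'
import numpy as np, cv2
from workcell import *
def pts(f):
    z=f["range_z"].astype(float);K=f["intrinsics"]
    v,u=np.mgrid[:z.shape[0],:z.shape[1]]
    c=np.stack([(u-K[0,2])*z/K[0,0],-(v-K[1,2])*z/K[1,1],-z],-1)
    A=np.array(f["attitude"])
    if A.shape!=(3,3): A=cv2.Rodrigues(A.astype(float))[0]
    P=c@A.T+np.array(f["origin"]); P[z<=0]=np.nan
    return P
def save(n,im): cv2.imwrite("pics/"+n,cv2.cvtColor(im,cv2.COLOR_RGB2BGR))
E
python3 - <<'E'
from h import *
for c in ["top","scene"]:
    f=grab_frame(c);save(c+"0.png",f["frame"]);P=pts(f)
    print(c,f["origin"],np.array(f["attitude"]).tolist(),f["intrinsics"].tolist(),[k for k in f])
    for n in ["flat_carton","small_carton","tape_roll","stamp","scale","ink_pad","dispenser","pen_cup","stapler","sponge_pot"]:
        for s in silhouettes(c,n):
            m=s["pixels"];p=P[m];p=p[~np.isnan(p[:,0])]
            if len(p)<20: print(n,"few");continue
            top=p[p[:,2]>np.percentile(p[:,2],90)-5][:,:2].astype(np.float32)
            r=cv2.minAreaRect(top)
            print(n,round(s["conf"],2),s["extent"],"z",np.percentile(p[:,2],[5,50,95]).round(),"rect",np.round(r[0],1),np.round(r[1],1),round(r[2],1))
E
```

```text
pics
top [ 393.5812706    42.0703148  1364.00277327] [0.11043569227360413, -0.09671892114645352, -1.5524432301246858] [[468.37417316541126, 0.0, 284.36309812264244], [0.0, 468.37417316541126, 216.10539976110644], [0.0, 0.0, 1.0]] ['frame', 'range_z', 'intrinsics', 'origin', 'attitude']
flat_carton 0.98 [408.3, 255.8, 450.0, 282.3] z [ 5. 35. 40.] rect [ 433.3 -356.1] [96.3 55.8] 86.9
small_carton 0.61 [350.6, 258.2, 372.1, 272.9] z [24. 30. 34.] rect [ 429.1 -166.9] [56.6 39.4] 89.4
tape_roll 0.64 [269.6, 256.1, 282.6, 276.1] z [13. 62. 70.] rect [435.8  79.9] [39.7 17.1] 24.3
stamp 0.49 [267.6, 253.4, 283.6, 274.3] z [13. 22. 70.] rect [435.7  80. ] [39.7 17.4] 24.3
stamp 0.46 [203.9, 193.3, 238.2, 224.1] z [ 5. 10. 16.] rect [593.2 238.9] [102.9  69.2] 84.6
scale 0.76 [282.4, 172.6, 350.2, 214.1] z [17. 28. 33.] rect [639.4 -52.6] [149.7 119.7] 86.1
ink_pad 0.92 [131.1, 177.4, 189.1, 218.4] z [ 8. 14. 20.] rect [617.8 427. ] [140.6  95.1] 80.0
ink_pad 0.92 [221.8, 250.3, 252.1, 276.3] z [ 3.  8. 12.] rect [433.  192.7] [78.4 51.5] 74.2
ink_pad 0.9 [200.7, 195.0, 241.3, 223.9] z [ 6
[... 2048 characters left out ...]
2.7] [57.3 73.5] 86.9
pen_cup 0.74 [301.8, 255.9, 336.8, 308.8] z [  9.  60. 116.] rect [746.1 143.3] [46.5 52.9] 61.3
pen_cup 0.71 [407.3, 185.0, 441.4, 215.8] z [ 5. 32. 37.] rect [431.7 359.1] [58.  58.8] 68.5
stapler 0.84 [145.1, 257.7, 205.3, 278.2] z [ 6. 36. 41.] rect [ 762.6 -164.2] [ 30.  119.8] 9.8
stapler 0.42 [342.7, 231.7, 392.9, 266.0] z [ 7. 11. 14.] rect [596.9 244.3] [102.9  70.4] 82.5
sponge_pot 0.93 [260.9, 151.0, 277.6, 172.6] z [ 5. 25. 30.] rect [392.2 -49.4] [59.8 54.2] 15.3
sponge_pot 0.24 [203.1, 202.5, 293.6, 270.9] z [10. 29. 32.] rect [643.6 -47.7] [150.  122.3] 86.1
sponge_pot 0.15 [135.1, 143.1, 183.1, 171.3] z [ 8. 34. 37.] rect [ 436.5 -351. ] [97.2 59.1] 87.2
```

```bash
python3 - <<'E'
import cv2
a=cv2.imread("pics/top0.png")[120:310,110:470]
cv2.imwrite("pics/t.png",cv2.resize(a,None,fx=2.2,fy=2.2,interpolation=cv2.INTER_CUBIC))
b=cv2.imread("pics/scene0.png")[120:330,100:510]
cv2.imwrite("pics/s.png",cv2.resize(b,None,fx=1.9,fy=1.9,interpolation=cv2.INTER_CUBIC))
E
```

```text
(no output)
```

View pics/t.png

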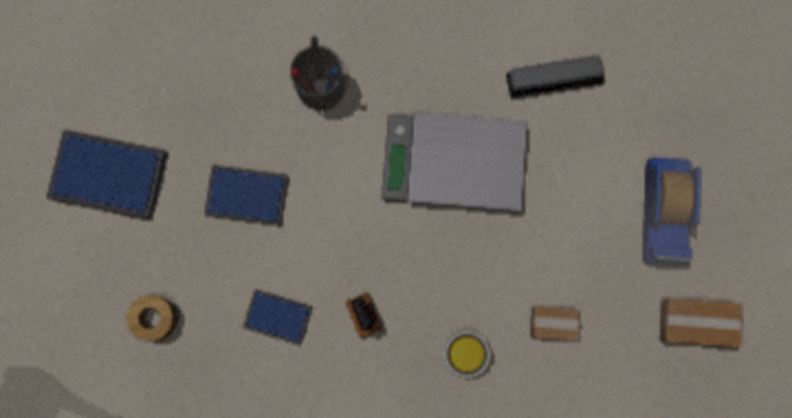

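View pics/s.png

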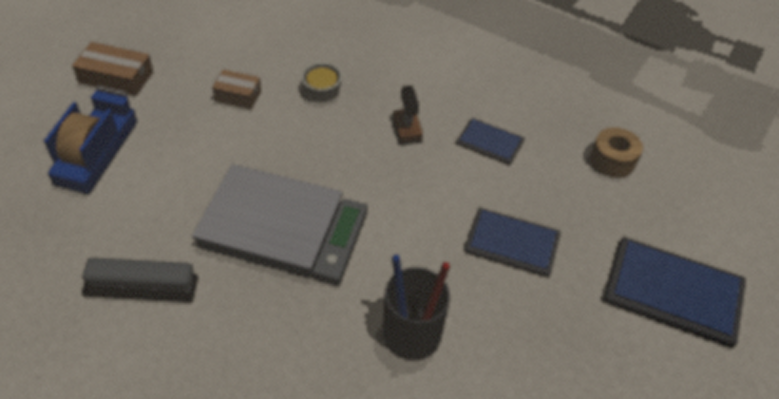

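```bash
cat >> h.py <<'E'
def rv(deg):
    a=np.radians(deg);c,s=np.cos(a),np.sin(a)
    return cv2.Rodrigues(np.array([[c,s,0],[s,-c,0],[0,0,-1.]]))[0].ravel()
def look(x,y,z,yaw,zlo,zhi,rad,name=None,cx=None,cy=None,go=True):
    """wrist look; rect of points in height band within rad of (cx,cy); long-axis angle"""
    if go: move_to([x,y,z],rv(yaw))
    f=grab_frame("wrist");P=pts(f)
    if name: save(name,f["frame"])
    cx=x if cx is None else cx; cy=y if cy is None else cy
    m=(P[...,2]>zlo)&(P[...,2]<zhi)&(np.hypot(P[...,0]-cx,P[...,1]-cy)<rad)
    n,l,st,_=cv2.connectedComponentsWithStats(m.astype(np.uint8))
    if n<2: print("none");return None,f,P
    i=1+np.argmax(st[1:,4]); q=P[l==i]
    r=cv2.minAreaRect(q[:,:2].astype(np.float32)); (w,h),a=r[1],r[2]
    if w<h: a+=90; w,h=h,w
    if a>135: a-=180
    print(name,"c",np.round(r[0],1),"size",np.round([w,h],1),"long",round(a,1),"z",np.percentile(q[:,2],[5,50,95]).round(1),"n",len(q),"ext",st[i,:4],"t",round(current_time_s(),1))
    return (np.array(r[0]),w,h,a),f,P
E
python3 - <<'E'
from h import *
r,f,P=look(594,242,260,-6,5,20,90,"w_ink.png")
T=cv2.Rodrigues(np.array(current_tool_rot()))[0]
print("cam in tool",T.T@(np.array(f["origin"])-np.array(current_tool_pos())))
look(640,-50,260,-4,25,36,110,"w_scale.png")
look(640,-50,260,86,25,36,110,"w_scale90.png")
look(595,-314,260,-4,5,85,110,"w_disp.png")
look(435,-353,260,-4,30,42,80,"w_flat.png")
import cv2
I=[cv2.imread("pics/"+n) for n in ["w_ink.png","w_scale.png","w_disp.png","w_flat.png"]]
cv2.imwrite("pics/w.png",cv2.resize(np.vstack([np.hstack(I[:2]),np.hstack(I[2:])]),(800,600)))
E
```

```text
w_ink.png c [595.5 242.6] size [103.8  69.9] long 83.0 z [ 8.5 11.5 13. ] n 3770 ext [259 147  52  75] t 3.0
cam in tool [ 9.72726749e-02 -7.15698978e+01 -1.42935009e+02]
w_scale.png c [642.2 -50.3] size [147.7 120.2] long 86.0 z [28.6 29.9 31.1] n 10216 ext [237 131  96 112] t 4.2
w_scale90.png c [642.1 -51.6] size [150.1 120.3] long 86.0 z [28.4 29.7 31. ] n 10269 ext [223 143 119  91] t 5.7
w_disp.png c [ 581.1 -314.2] size [139.3  56.2] long -3.2 z [26.8 53.4 73. ] n 5298 ext [214 166 112  54] t 6.8
w_flat.png c [ 435.7 -354.4] size [96.1 56.1] long 86.9 z [34.6 36.  37.2] n 3162 ext [260 153  45  74] t 7.5
```

View pics/w.png

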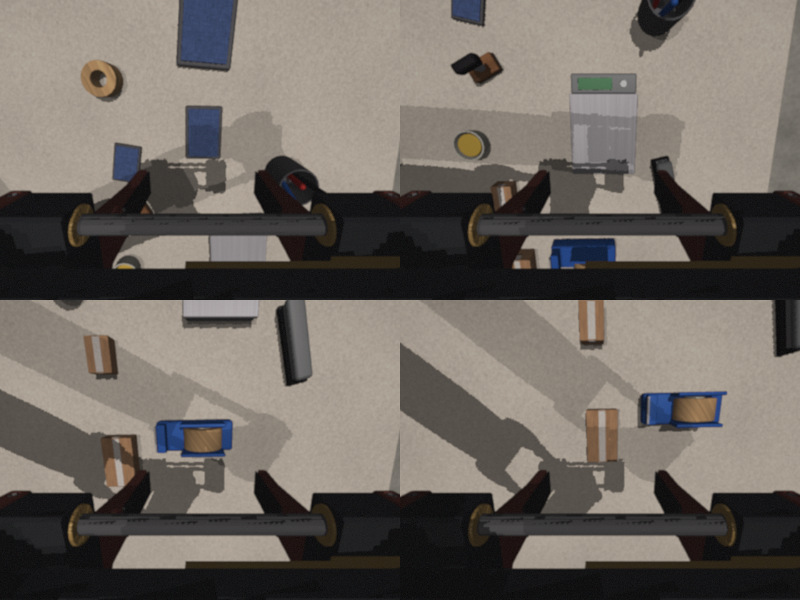

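```bash
cat >> h.py <<'E'
def pick(x,y,yaw,zg,up=170,op=1.0,N=20):
    command_gripper(op)
    move_to([x,y,up],rv(yaw)); move_linear([x,y,zg],120)
    command_gripper(0.0,N); w=current_grip_width()*88
    move_linear([x,y,up],150); print("grip mm",round(w,1),round(current_grip_width()*88,1),"t",round(current_time_s(),1))
def place(x,y,yaw,zg,up=170,op=1.0):
    move_to([x,y,up],rv(yaw)); move_linear([x,y,zg+15],120)
    hit=move_linear([x,y,zg-2],25,threshold=4); print("hit",hit,np.round(current_tool_pos(),1))
    command_gripper(op); move_linear([x,y,up],150); print("t",round(current_time_s(),1))
E
python3 - <<'E'
from h import *
pick(435.7,-354.4,-3.1,24)
place(642.1,-51.6,-4,54,op=.95)
look(642,-50,260,86,60,72,80,"w_flat2.png")
look(432,-165,260,-4,25,34,60,"w_small.png")
E
```

```text
grip mm 55.9 55.7 t 11.3
hit True [641.9 -51.6  54. ]
t 15.8
w_flat2.png c [641.6 -52.3] size [96.4 56.4] long 85.9 z [64.5 65.8 67. ] n 3792 ext [241 171  82  47] t 17.3
w_small.png c [ 431.5 -165.7] size [57.7 39.8] long 86.3 z [28.5 29.9 31.3] n 1347 ext [267 167  31  44] t 18.5
```

```bash
python3 - <<'E'
from h import *
pick(431.5,-165.7,-3.7,24,N=15,op=.8)
place(641.8,-52.0,-4,90,up=190,op=.65)
look(642,-50,280,86,88,105,60,"w_small2.png")
look(642,-50,280,86,60,72,80,"w_flat3.png",go=False)
look(438,83,260,-5,60,75,50,"w_stamp.png")
look(432,359,260,-5,28,42,50,"w_roll.png")
E
```

```text
grip mm 39.8 39.9 t 22.4
hit True [641.7 -52.   89.9]
t 26.1
w_small2.png c [640.7 -53.2] size [58.7 39.3] long 86.2 z [94.4 95.8 97.1] n 1730 ext [255 178  52  35] t 27.6
w_flat3.png c [641.2 -52.4] size [96.6 55. ] long 85.9 z [64.5 65.8 67.1] n 1531 ext [243 169  78  44] t 27.6
w_stamp.png c [438.3  82.7] size [41.9 18.2] long 23.7 z [63.  67.1 68.7] n 512 ext [266 181  34  26] t 29.3
w_roll.png c [429.8 358.2] size [58.8 58.1] long 83.4 z [34.  35.8 37.1] n 1316 ext [258 166  46  46] t 30.4
```

```bash
python3 - <<'E'
from h import *
pick(438.3,82.7,-66.3,57,up=200,op=.6,N=20)
place(595.5,242.6,-7,69,up=200,op=.5)
look(595,242,270,-6,72,86,60,"w_stamp2.png")
pick(429.8,358.2,-3.2,25,op=1.0,N=20)
place(585.8,-229.3,-3.2,25,op=.85)
look(586,-229,270,-4,28,42,40,"w_roll2.png")
look(586,-229,270,86,28,42,40,"w_roll3.png")
E
```

```text
grip mm 17.9 17.8 t 34.9
hit True [595.4 242.6  69. ]
t 39.1
w_stamp2.png c [595.6 243.2] size [40.9 17.7] long 83.4 z [75.6 79.1 80.8] n 507 ext [275 176  16  35] t 39.6
grip mm 60.5 61.0 t 44.3
hit True [ 585.6 -229.2   25. ]
t 49.9
w_roll2.png c [ 585.6 -229.1] size [58.7 58.4] long 86.1 z [34.  35.8 37.1] n 1249 ext [260 165  45  45] t 50.4
w_roll3.png c [ 584.7 -230.6] size [58.6 58.2] long -3.7 z [33.8 35.7 36.9] n 1264 ext [260 165  45  45] t 51.9
```

```bash
python3 - <<'E'
from h import *
move_to([450,450,260],rv(-4))
f=grab_frame("scene");save("end.png",cv2.resize(f["frame"][110:330,90:510],None,fx=1.9,fy=1.9,interpolation=cv2.INTER_CUBIC))
P=pts(f)
for n in ["pen_cup","stapler","sponge_pot","small_carton","stamp"]:
    for s in silhouettes("scene",n)[:2]: print(n,round(s["conf"],2),np.round(s["extent"]))
print(current_time_s())
E
```

```text
pen_cup 0.89 [299. 256. 337. 309.]
pen_cup 0.66 [141. 257. 206. 282.]
stapler 0.69 [145. 258. 203. 278.]
stapler 0.61 [120. 166. 174. 220.]
sponge_pot 0.8 [261. 152. 280. 174.]
small_carton 0.61 [221. 204. 258. 231.]
stamp 0.95 [356. 223. 382. 253.]
54.625
```

View pics/end.png

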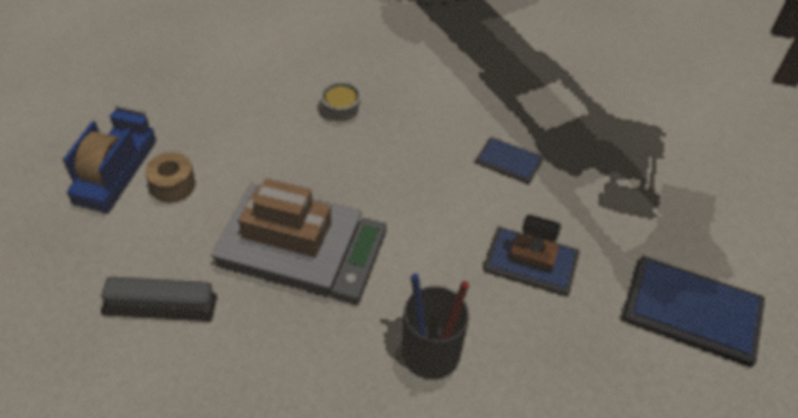

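The final picture shows the carton stack centred on the scale at (285,215), the stamp upright on the middle-sized pad at (533,250) and the roll beside the dispenser's left side at (170,175). The pen cup, stapler and sponge pot are where they were.

```bash
python3 -c "
from workcell import *
pause(.5);job_done()"
```

```text
the job is handed in; nothing more can be done
```

The bench is set as asked, in the order asked, and I handed it in at about 55 s on the robot's clock.

The last checks were done with the wrist camera. Repeat views from two directions differed by 1–2 mm:

| Item | Result |
|---|---|
| Flat carton on the scale platform | about 1 mm off the middle, within 0.1° of the platform's long side |
| Small carton on the flat carton | about 1 mm off its middle, within 0.3° of it |
| Stamp on the ink pad | upright, under 1 mm off the middle, within 0.5° |
| Tape roll beside the dispenser | gap of about 26–27 mm, straight out from the middle of its left side to within about 1 mm |

- **Ink pad:** there are three. I used the middle-sized one, which measured 104 × 70 mm. I told it apart by measured size and the overview pictures, not by a separate enlarged crop.
- **Bystanders:** the pen cup, stapler and sponge pot show within a few pixels of where they were at the start.
- **Disagreements:** the overhead and scene cameras differed by about 5 mm, so I worked from the wrist camera. The networks gave some wrong labels, such as "stapler" for the dispenser, which I discarded by size and picture.

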